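# Check that a brake lever stops short of the bar and mark it as checked

## Task

Check the red brake lever on the bench stand: with the outside of your fingers, press it gently in towards the black rubber grip until it comes up against its stop short of the bar, keep it pressed there for two seconds, then let it spring fully back out. Then mark it as checked by pushing the yellow tab with your fingers all the way along its track from the red end to the green end, and finish clear of everything. Do not take hold of anything, do not press on the grip bar, do not force the lever or tab hard against its stop, and leave the tin, the loupe and the screwdriver as they stand.

Things in the scene. Friction and masses are not known exactly. Their poses are not given: they have to be found in the camera images.
- stand: Fixed bench stand, a grey plate 12 mm thick, at most 125 mm high with all it carries. Origin on the bench surface; x away from the operator (from tab track to bar), y along the bar to the operator's left, z up. Plate: x = -150 to +65, y = -110 to +110 mm. Two dark posts at x = 35, y = -90 and +90 mm carry the bar. Yaw up to 0.35 rad either way.
- grip_bar: Handlebar piece fixed on the stand: steel bar 22 mm thick along the stand's y, with a black rubber grip 30 mm thick over y = -75 to +32 mm and a black bracket at y = 50 to 74 mm reaching forward to the lever's pivot. Origin on the bar's axis, at stand x = 35, y = 0, z = 105 mm.
- brake_lever (a joint): Red lever, rod 11 mm thick, level, 105 mm above the bench on the near (stand -x) side of the grip. Vertical hinge at stand x = 0, y = 62 mm; runs 130 mm to the right (-y) to a 15 mm ball. Rad: 0 let go (ball 58 mm clear of the grip), 0.30 at its stop (ball 18 mm clear). Sprung outward: at the press point 2.5 N at first, 5.5 N at the stop, then rigid.
- lever_pad (a point): Press point on the lever's near face, 107 mm along stand y from the pivot, at half the rod's thickness (105 mm above the bench). It moves with the lever: about 31 mm, nearly along stand +x, from fully out to the stop.
- tab (a joint): Yellow marker tab sliding along stand +y in a track at the front of the plate (stand x = -120 mm). Value in m: 0 at the red end (tab centre at stand y = -30 mm), 0.060 at the green end, where it meets a stop. Starts within 10 mm of the red end; friction about 1.5 N; stays where it is left.
- tab_side (a point): Centre of the upper part of the tab's right (stand -y) face, the face to push, 40 mm above the bench. The tab is 12 mm wide (stand x), 16 mm long (y), and stands free from the rails (19 mm above the bench) up to 54 mm. Plate top is at 12 mm; right of the tab are only the rails and a 3 mm high red disc.
- magnifier_arm: Furniture, fixed: a bench magnifier on a jointed arm that hangs over the bench to the right of the stand. Its lowest parts hang 0.48 m above the bench, at world x = 0.57 to 0.63, y = -0.38 to -0.04; from there it rises back to a post at x = 0.91, y = 0.10. Keep the wrist and forearm out of it: come to the stand from the near side (small x).
- tin: Bystander: loose round parts tin, 39 mm across, 22 mm high, upright beside the stand; origin at the centre of its underside. Leave alone.
- loupe: Bystander: loose black eye loupe, 36 mm across, 39 mm high, upright beside the stand; origin at the centre of its underside. Leave alone.
- screwdriver: Bystander: loose small screwdriver with an orange end, 92 mm long, 12 mm thick, lying beside the stand; origin under its middle. Leave alone.

How it is judged:
By the outcome, as a careful person would: the job done as asked, in the order asked, and still so for the second after the job is handed in, with the robot touching nothing.
It also fails if it takes over 67 s, if anything falls off the work surface, if the arm or the gripper's body presses on something with over 40 N, if the wrist force passes 120 N, or if a joint passes its speed limit or range.

## Robot

A 6-joint arm with a two-finger parallel gripper is mounted at the origin on a cart in front of the work surface, level with it; the furniture and walls round the work are solid. World frame = base frame: x ahead of the robot, y to its left, z up, the work surface at z = 0. Lengths are in m, angles in degrees, forces in N, time in s.
With the tool pointing down it reaches from about 0.25 to 0.725 m from the base axis. Payload 9.7 kg.
Tool frame: the origin (TCP) lies midway between the tips of the shut fingers; the grasp point (between the pads) lies 19 mm behind it (bot.pinch_z is the distance from the TCP to the grasp point, in m); z points along the fingers, y is the line along which they close (so a half turn about z gives the same grasp; the last joint's range is limited). The gripper opens to 85 mm and grips with 20 to 120 N. Pads are 22 mm wide; open, the fingers measure 114 mm over their backs; the gripper's body (76 mm by 85 mm) begins 54 mm behind the grasp point. The pads swing forward as they close: fully open they stand 13 mm farther back than shut.
Start: joints at [73.797, 4.979, 10.078, 95.1, 0, 90], TCP at [0.153, 0.528, 0.231] pointing down, gripper open.
Joint ranges: [-179.16, 179.16], [-48.56, 103.87], [-65.8, 70.77], [-126.05, 130.52], [-82.76, 87.17], [-180, 180]. Speed limits (degrees/s): [127.2, 127.2, 147.25, 180, 180, 180].

## Interface

Orientations are given as [roll, pitch, yaw] about the fixed x, y, z axes, in that order (R = Rz(yaw) Ry(pitch) Rx(roll)).
In Python, from workcell import sensors, camera, camera_params, ticket, bot gives the robot as it stands.
- The arm moves only by the shell command python3 -m jog 'ROWS' [FORCE]. ROWS is JSON, a list that holds one entry, the list of rows, each a list of 5 numbers: the shift along the world's x, y, z in units of 50 mm (1.0 is 50 mm), then the turn about the world's z in units of 5 degrees (1.0 is 5 degrees), then the opening, from 0 (shut) to 1 (fully open). In form: [[[tx, ty, tz, yaw, grip], ...]]. A call has 1 to 8 rows; each row shifts and turns the commanded pose from where the row before left it; what a row does not reach is not made up. A row lasts 1/10 s, in which the tool goes at most 50 mm and 8.59 degrees, less where a joint would pass 70% of its speed; a pose out of reach is approached as far as the arm can. A call is refused whole if a number of a shift passes 1 or a number of a turn 1, either way. A call with a gripper value outside its range is refused whole. The fingers move at their own pace and stop on an object; FORCE is the grip in N (left out, the last holds). Time passes only in rows, so rows that do not move let the fingers close. It gives the time, the measured TCP pose, the force, the opening and the grip force at its end, in the units of the state.
- sensors.get_obs(): the state, without advancing time (a new reading comes with each control period).
- camera(name): name is "scene" or "side" or "wrist"; returns the picture (480x640x3 uint8, blue, green, red); there is no depth.
- camera_params(name): a dict with "fx", "fy", "cx", "cy" (pixels), "k1" (the pictures are not rectified: a ray, as slopes to the right and down, at radius r is drawn at 1 + k1 r^2 times it, then the intrinsics apply), "T" (4x4, takes a point from camera to world coordinates); the wrist camera has in their place "tool_from_camera" (4x4, takes a point from camera to tool coordinates, whose origin is the TCP and whose axes are the flange's). Camera axes: x right, y down, z forward; pixel columns grow to the right and rows downward; lengths in m; the calibration is good to about 2 mm. A picture is of the moment at which its call begins: read the wrist's pose just before it. camera_params takes no time and is no camera call.
- ticket.job_done(): hands the job in; it is judged then, once.
The state is a dict: "time": time; "q": joint angles; "qd": joint speeds; "joint_efforts": joint torques, N m; "ee_pos": TCP position; "tcp_rot": TCP orientation; "wrist_force": force on the tool from outside, world axes, zero at the start; "torque": the same for the moment, N m; "opening": finger opening in m; "grasp_force": force on a finger pad.
Only numpy, scipy, OpenCV 4.12 (cv2) and the standard library are available. Lean on these libraries where they do the work, as an engineer would, in place of code of your own. Each camera call takes 0.05 s, during which the arm holds its last target. There are 200 camera calls.

## Working session

There is one attempt and no reset: what is moved stays moved. The work goes in short steps, Python scripts to look and compute and a shell command to move; the robot and the scene stay as the last step left them, time stands still between calls to the robot, and variables do not carry over. Pictures are saved under pics/ and viewed, at most 10 in all, crops included, and the job is handed in when it is done.

```bash
mkdir -p pics
python3 - <<'E'
from workcell import sensors,camera,camera_params
import cv2,numpy as np
o=sensors.get_obs();print(o['time'],o['ee_pos'],o['tcp_rot'],o['opening'])
for n in('scene','side'):
    im=camera(n);cv2.imwrite(f'pics/{n}0.png',im);p=camera_params(n);print(n,{k:(np.round(v,4).tolist()) for k,v in p.items()})
E
```

```text
0.0 [0.15341464 0.52792896 0.23054984] [-1.79921122e+02  1.47333702e-03  1.63796830e+02] 0.08507728783071605
scene {'fx': 557.8707, 'fy': 557.8707, 'cx': 322.1134, 'cy': 241.4221, 'k1': -0.1162, 'T': [[0.666, -0.3329, 0.6675, -0.1351], [-0.7456, -0.3224, 0.5832, -0.5256], [0.0211, -0.8861, -0.4629, 0.5814], [0.0, 0.0, 0.0, 1.0]]}
side {'fx': 517.8249, 'fy': 517.8249, 'cx': 326.8651, 'cy': 245.0353, 'k1': -0.1464, 'T': [[-0.155, 0.602, -0.7833, 1.4842], [0.9877, 0.1112, -0.1099, 0.2434], [0.0209, -0.7907, -0.6118, 0.8029], [0.0, 0.0, 0.0, 1.0]]}
```

View pics/scene0.png

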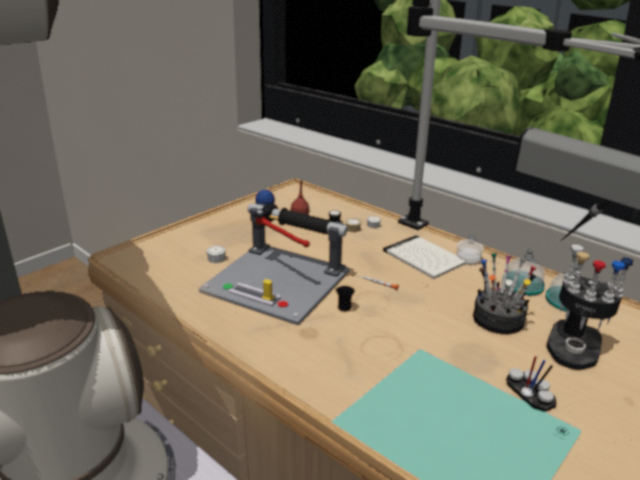

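View pics/side0.png

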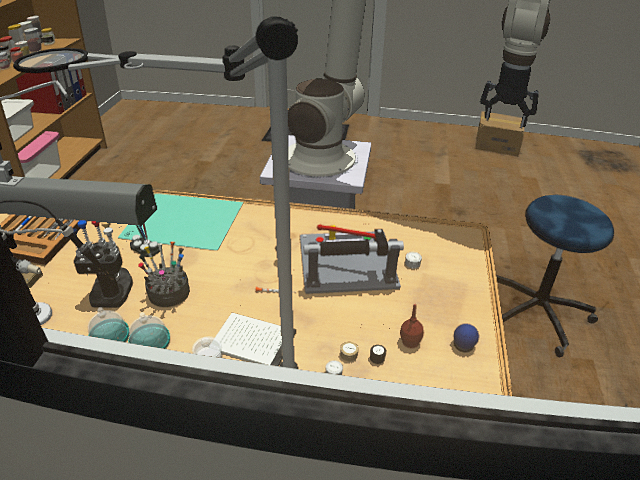

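The scene view shows the stand plate with corners near (202,287), (297,316) and (348,270), the tab at (268,290), the red disc at (283,304), the green disc at (227,287) and the lever ball at (307,243). The loupe is at (345,298), the tin at (216,254) and the screwdriver at (380,283). The side view shows the stand near (350,262).

```bash
cat > h.py <<'E'
import numpy as np,cv2
from workcell import camera_params
def ray(p,uv,T=None):
    T=p['T'] if T is None else T; T=np.array(T)
    K=np.array([[p['fx'],0,p['cx']],[0,p['fy'],p['cy']],[0,0,1.]])
    n=cv2.undistortPoints(np.array([[uv]],float),K,np.array([p['k1'],0,0,0.]))[0,0]
    return T[:3,3],T[:3,:3]@np.array([n[0],n[1],1])
def onz(p,uv,z,T=None):
    o,d=ray(p,uv,T);return o+d*(z-o[2])/d[2]
def blobs(im,lo,hi,box,amin=8):
    h=cv2.cvtColor(im,cv2.COLOR_BGR2HSV);m=cv2.inRange(h,np.array(lo),np.array(hi))
    k=np.zeros_like(m);x0,y0,x1,y1=box;k[y0:y1,x0:x1]=m[y0:y1,x0:x1]
    n,l,s,c=cv2.connectedComponentsWithStats(k)
    return k,[(s[i].tolist(),c[i].round(1).tolist()) for i in range(1,n) if s[i][4]>=amin]
E
python3 - <<'E'
from h import *
im=cv2.imread('pics/scene0.png');p=camera_params('scene')
B=(190,200,420,330)
for nm,lo,hi in(('red',(0,150,60),(5,255,255)),('yel',(20,170,90),(32,255,255)),('grn',(45,120,50),(85,255,255))):
    k,b=blobs(im,lo,hi,B);print(nm,b)
g=cv2.inRange(cv2.cvtColor(im,cv2.COLOR_BGR2HSV),(90,0,60),(130,70,160));k=np.zeros_like(g);k[240:320,195:355]=g[240:320,195:355]
k=cv2.morphologyEx(k,cv2.MORPH_OPEN,np.ones((3,3)))
c=max(cv2.findContours(k,0,2)[0],key=cv2.contourArea);h=cv2.convexHull(c)
a=cv2.approxPolyDP(h,5,True)[:,0];print(a.tolist())
for u in a: print(u,onz(p,u,.012).round(3))
cv2.imwrite('pics/crop.png',cv2.resize(im[195:335,190:410],None,fx=3.6,fy=3.6,interpolation=cv2.INTER_CUBIC))
E
```

```text
red [([293, 201, 9, 10, 59], [296.8, 205.6]), ([303, 209, 5, 4, 10], [305.1, 210.6]), ([256, 217, 53, 29, 251], [279.6, 229.7]), ([279, 302, 8, 5, 34], [282.4, 303.8])]
yel [([264, 281, 9, 18, 118], [267.5, 289.8])]
grn [([224, 284, 8, 5, 30], [227.2, 285.9])]
[[212, 283], [256, 249], [346, 269], [300, 319], [225, 298]]
[212 283] [0.41  0.229 0.012]
[256 249] [0.561 0.27  0.012]
[346 269] [0.63  0.077 0.012]
[300 319] [0.441 0.025 0.012]
[225 298] [0.394 0.17  0.012]
```

View pics/crop.png

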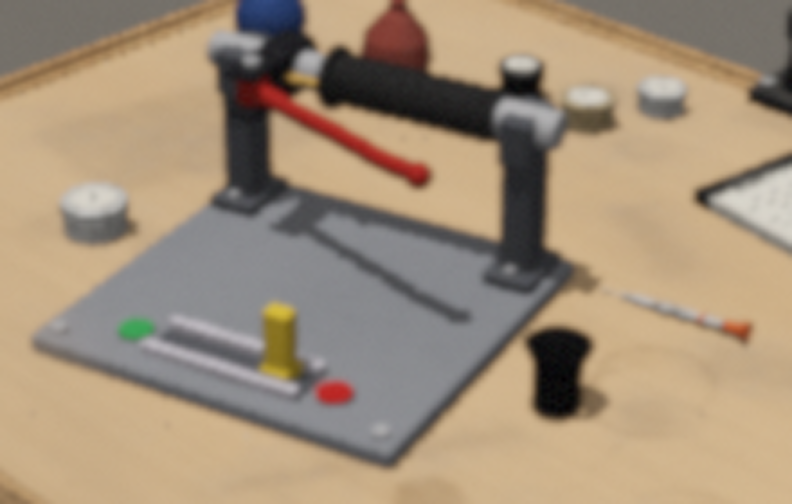

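The crop shows plate top corners near-left at (35,340), near-right at (390,455) and far-right at (572,268). The ball is at (421,174), the tab top at (279,310), the loupe top at (559,345) and the tin top at (95,197).

Run:
```python
from h import *
p=camera_params('scene')
f=lambda x,y:(190+(x+.5)/3.6-.5,195+(y+.5)/3.6-.5)
W={}
for n,uv,z in(('NL',f(35,340),.012),('NR',f(390,455),.012),('FR',f(572,268),.012),('red',(282.4,303.8),.015),('grn',(227.2,285.9),.015),('ball',f(421,174),.105),('tabtop',f(279,310),.054),('loupe',f(559,345),.039),('tin',f(95,197),.022),('sd1',f(605,292),.006),('sd2',f(748,330),.006)):
    W[n]=onz(p,uv,z);print(n,W[n].round(4))
print([np.linalg.norm(W[a]-W[b]).round(3) for a,b in(('NL','NR'),('NR','FR'))])
# Procrustes fit of stand pose
L={'NL':(-.15,.11),'NR':(-.15,-.11),'FR':(.065,-.11),'ball':(0,-.068)}
A=np.array(list(L.values()));B=np.array([W[k][:2] for k in L])
a,b=A-A.mean(0),B-B.mean(0);th=np.arctan2((a[:,0]*b[:,1]-a[:,1]*b[:,0]).sum(),(a*b).sum())
R=np.array([[np.cos(th),-np.sin(th)],[np.sin(th),np.cos(th)]]);t=B.mean(0)-R@A.mean(0)
print('yaw',th,np.degrees(th),'o',t,'disc yaw',np.arctan2(*(-(W['grn']-W['red'])[:2]*[1,-1])))
for k in W: print(k,(R.T@(W[k][:2]-t)).round(4))
for n,v in(('pad',(-.0055,-.045)),('tabside',(-.12,-.038))):print(n,R@v+t)
```

```text
NL [0.3794 0.2289 0.012 ]
NR [0.4347 0.0233 0.012 ]
FR [0.6331 0.073  0.012 ]
red [0.4504 0.0775 0.015 ]
grn [0.4204 0.196  0.015 ]
ball [0.5275 0.0909 0.105 ]
tabtop [0.443  0.1082 0.054 ]
loupe [0.5333 0.0009 0.039 ]
tin [0.4896 0.3153 0.022 ]
sd1 [0.6336 0.0493 0.006 ]
sd2 [ 0.656  -0.0318  0.006 ]
[np.float64(0.213), np.float64(0.205)]
yaw 0.2386676871422871 13.674651179401794 o [0.54023525 0.16117345] disc yaw 0.248207640632649
NL [-0.1403  0.1038]
NR [-0.1352 -0.109 ]
FR [ 0.0694 -0.1076]
red [-0.1071 -0.0601]
grn [-0.1082  0.0622]
ball [-0.029  -0.0652]
tabtop [-0.107  -0.0285]
loupe [-0.0447 -0.154 ]
tin [-0.0128  0.1617]
sd1 [ 0.0642 -0.1308]
sd2 [ 0.0668 -0.2148]
pad [0.54552952 0.11614879]
tabside [0.43262031 0.09588161]
```

```bash
python3 -m jog '[[[0.33,-0.51,0.1,-0.75,0],[0.33,-0.51,0.1,-0.75,0],[0.33,-0.51,0.1,-0.75,0],[0.33,-0.51,0.1,-0.75,0],[0.33,-0.51,0.1,-0.75,0],[0.33,-0.51,0.1,-0.75,0],[0.33,-0.51,0.1,-0.75,0],[0.33,-0.51,0.1,-0.75,0]]]'; python3 -m jog '[[[0.33,-0.51,0.1,-0.75,0],[0.33,-0.51,0.1,-0.75,0],[0.33,-0.51,0.1,-0.75,0],[0.33,-0.51,0.1,-0.75,0],[0.33,-0.51,0.1,-0.75,0],[0.33,-0.51,0.1,-0.75,0],[0.33,-0.51,0.1,-0.75,0],[0,0,0,0,0]]]'
cat >> h.py <<'E'
def wrist(name):
    from workcell import sensors,camera
    from scipy.spatial.transform import Rotation as R
    o=sensors.get_obs();im=camera('wrist');cv2.imwrite(name,im);p=camera_params('wrist')
    M=np.eye(4);M[:3,:3]=R.from_euler('xyz',o['tcp_rot'],degrees=True).as_matrix();M[:3,3]=o['ee_pos']
    return im,p,M@np.array(p['tool_from_camera']),o
E
python3 - <<'E'
from h import *
im,p,T,o=wrist('pics/w1.png');np.save('w1T.npy',T);print(o['time'],o['ee_pos'],o['tcp_rot'],o['q'],o['wrist_force'],o['opening']);print(T.round(3))
E
```

```text
time: 0.9
ee_pos: [0.2859, 0.323, 0.2712]
tcp_rot: [-180.0, 0.0, 133.7]
wrist_force: [0.2, 0.4, -0.5]
opening: 0.0003
grasp_force: 0.0
time: 1.7
ee_pos: [0.4023, 0.1435, 0.3064]
tcp_rot: [180.0, 0.0, 107.2]
wrist_force: [-0.2, 0.1, -0.4]
opening: 0.0001
grasp_force: 0.0
1.7 [0.40226005 0.14347497 0.30636126] [1.79996990e+02 3.71089731e-02 1.07247557e+02] [ 1.96547294e+01 -9.23681770e+00  4.81783271e+00  1.04053202e+02
 -3.72026541e-02  9.24071707e+01] [-0.19471822  0.05563789 -0.40688872] 0.00014026367372013362
[[ 0.956  0.283  0.081  0.382]
 [ 0.295 -0.918 -0.264  0.209]
 [-0.     0.276 -0.961  0.449]
 [ 0.     0.     0.     1.   ]]
```

View pics/w1.png

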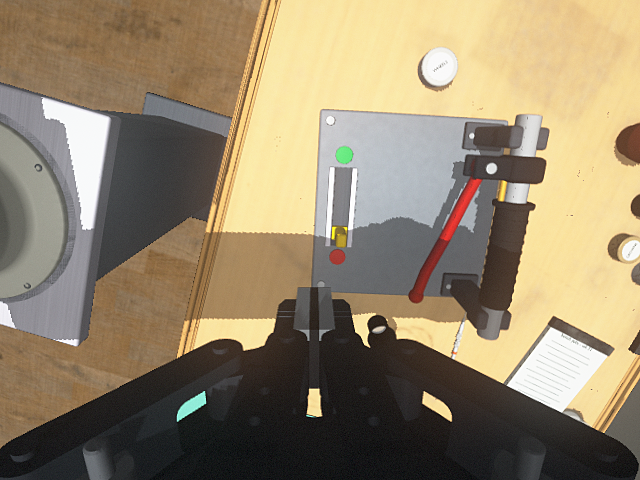

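The wrist view shows the green disc at (344,155), the red disc at (337,257), the tab at (339,238) and the near-left plate corner at (320,110). The ball is at (416,296), the lever's pivot end at about (475,180) and the loupe at (378,325).

Run:
```python
from h import *
im=cv2.imread('pics/w1.png');T=np.load('w1T.npy');p=camera_params('wrist')
P={}
k,b=blobs(im,(0,150,50),(8,255,255),(300,90,560,310),30);print('red',b)
rd=[x for x in b if x[0][0]<350][0][1]
k2,g=blobs(im,(45,120,50),(85,255,255),(300,90,560,310),30);print('g',g)
k3,y=blobs(im,(20,150,60),(34,255,255),(300,200,380,280),15);print('y',y)
P['red']=onz(p,rd,.015,T);P['grn']=onz(p,g[0][1],.015,T);P['NL']=onz(p,(320,110),.012,T);P['NR']=onz(p,(313,291.5),.012,T)
P['ball']=onz(p,(416,296),.105,T);P['tin']=onz(p,(437,66),.022,T);P['loupe']=onz(p,(378,322),.039,T)
P['tab']=onz(p,y[0][1],.054,T);P['bar1']=onz(p,(528,118),.110,T);P['bar2']=onz(p,(490,335),.11,T)
# tab top / lever axis points
for v in(200,220,240,260,280):
    u=np.where(k[v,380:])[0]+380; P['lev%d'%v]=onz(p,(u.mean(),v),.105,T)
d=P['grn']-P['red'];th=np.arctan2(-d[0],d[1]);m=(P['grn']+P['red'])[:2]/2
R=np.array([[np.cos(th),-np.sin(th)],[np.sin(th),np.cos(th)]]);t=m-R@[-.12,0]
print('yaw',np.degrees(th),'o',t,np.linalg.norm(d))
for q in P: print(q,P[q].round(4),(R.T@(P[q][:2]-t)).round(4))
cv2.imwrite('pics/w1c.png',cv2.resize(im[130:310,300:500],None,fx=3,fy=3))
np.savez('stand.npz',R=R,t=t)
```

```text
red [([409, 177, 73, 126, 1462], [443.5, 239.5]), ([330, 250, 15, 14, 172], [337.0, 256.6])]
g [([336, 147, 17, 16, 217], [344.0, 154.5])]
y [([331, 226, 17, 21, 236], [339.1, 235.9])]
yaw 14.34680273768634 o [0.55246018 0.16787831] 0.12180427844931307
red [0.4513 0.0791 0.015 ] [-0.12   -0.0609]
grn [0.4211 0.1971 0.015 ] [-0.12    0.0609]
NL [0.3808 0.2352 0.012 ] [-0.1496  0.1078]
NR [0.4373 0.0252 0.012 ] [-0.1469 -0.1097]
ball [0.5255 0.0899 0.105 ] [-0.0455 -0.0688]
tin [0.4858 0.3147 0.022 ] [-0.0282  0.1588]
loupe [0.5213 0.0213 0.039 ] [-0.0665 -0.1343]
tab [0.4398 0.1141 0.054 ] [-0.1224 -0.0242]
bar1 [0.557  0.2787 0.11  ] [0.0319 0.1063]
bar2 [0.6135 0.0731 0.11  ] [ 0.0356 -0.107 ]
lev200 [0.5326 0.1937 0.105 ] [-0.0129  0.03  ]
lev220 [0.531  0.1732 0.105 ] [-0.0195  0.0105]
lev240 [0.5307 0.1525 0.105 ] [-0.0249 -0.0095]
lev260 [0.5264 0.13   0.105 ] [-0.0346 -0.0302]
lev280 [0.5248 0.1077 0.105 ] [-0.0417 -0.0515]
```

View pics/w1c.png

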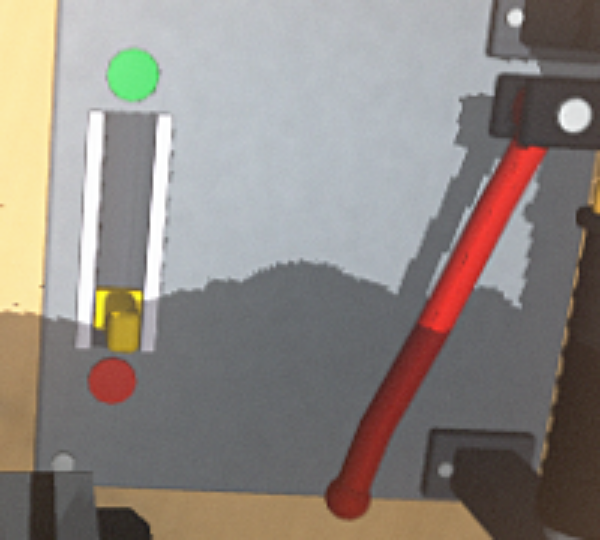

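```bash
python3 -m jog '[[[0.2,-0.12,-0.61,-0.09,0],[0.2,-0.12,-0.61,-0.09,0],[0.2,-0.12,-0.61,-0.09,0],[0.2,-0.12,-0.61,-0.09,0],[0.2,-0.12,-0.61,-0.09,0],[0.2,-0.12,-0.61,-0.09,0],[0.19,-0.12,-0.61,-0.09,0],[0,0,0,0,0]]]'
python3 - <<'E'
from h import *
im,p,T,o=wrist('pics/w2.png');s=np.load('stand.npz');print(o['time'],o['ee_pos'],o['tcp_rot'],(s['R'].T@(o['ee_pos'][:2]-s['t'])).round(4))
E
```

```text
time: 2.55
ee_pos: [0.4683, 0.1035, 0.0886]
tcp_rot: [-179.6, -0.0, 104.4]
wrist_force: [-1.3, -0.1, -0.0]
opening: -0.0
grasp_force: 0.0
2.55 [0.46834956 0.10353327 0.08861442] [-1.79614494e+02 -1.74818788e-02  1.04439413e+02] [-0.0974 -0.0415]
```

View pics/w2.png

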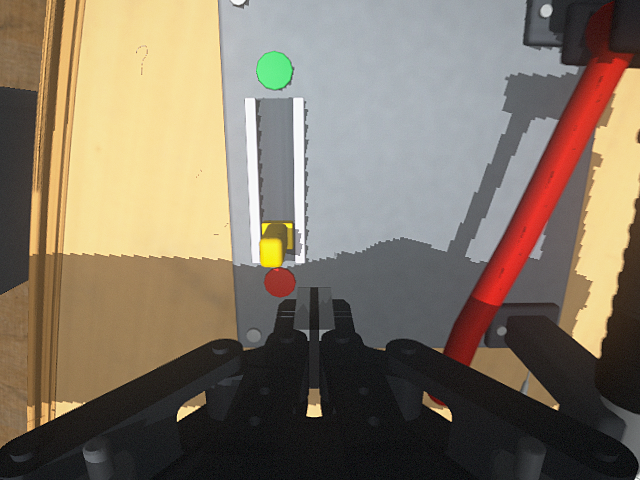

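The lever is right of the fingers, and nothing is in the way. I'll approach along stand +x.

```bash
python3 -m jog '[[[0.15,0.02,0,0,0],[0.15,0.02,0,0,0],[0.15,0.02,0,0,0],[0.15,0.03,0,0,0],[0,0,0,0,0]]]';  python3 -m jog '[[[0.08,0.02,0,0,0],[0.08,0.02,0,0,0],[0,0,0,0,0],[0,0,0,0,0]]]'; python3 -m jog '[[[0.08,0.02,0,0,0],[0.08,0.02,0,0,0],[0,0,0,0,0],[0,0,0,0,0]]]'
```

```text
time: 3.1
ee_pos: [0.5015, 0.1085, 0.0931]
tcp_rot: [180.0, 0.0, 104.4]
wrist_force: [-0.3, -0.4, 0.3]
opening: 0.0001
grasp_force: 0.0
time: 3.5
ee_pos: [0.5082, 0.1101, 0.0926]
tcp_rot: [-180.0, 0.0, 104.4]
wrist_force: [-2.5, -0.4, 0.6]
opening: 0.0
grasp_force: 1.1
time: 3.9
ee_pos: [0.5165, 0.1121, 0.0927]
tcp_rot: [-180.0, 0.0, 104.4]
wrist_force: [-3.0, -3.1, -0.4]
opening: -0.0002
grasp_force: 1.6
```

```bash
python3 -m jog '[[[0.08,0.02,0,0,0],[0.08,0.02,0,0,0],[0.08,0.02,0,0,0],[0,0,0,0,0],[0,0,0,0,0]]]';  python3 -m jog '[[[0.04,0.01,0,0,0],[0.04,0.01,0,0,0],[0,0,0,0,0],[0,0,0,0,0]]]'; python3 -c "
from workcell import sensors as s
o=s.get_obs();print(o['ee_pos'],o['wrist_force'],o['torque'])"
```

```text
time: 4.4
ee_pos: [0.5283, 0.1149, 0.0927]
tcp_rot: [-180.0, 0.0, 104.4]
wrist_force: [-4.1, -4.4, 0.4]
opening: -0.0003
grasp_force: 2.1
time: 4.8
ee_pos: [0.5322, 0.1158, 0.0926]
tcp_rot: [-180.0, 0.0, 104.4]
wrist_force: [-4.5, -4.4, -0.3]
opening: 0.0002
grasp_force: 2.4
[0.53216507 0.11577195 0.0926293 ] [-4.46117933 -4.37670793 -0.27990746] [-0.8201176   0.7715222  -0.01223418]
```

```bash
python3 -m jog '[[[0.03,0.008,0,0,0],[0.02,0.005,0,0,0],[0,0,0,0,0],[0,0,0,0,0]]]';  python3 -m jog '[[[0.02,0.005,0,0,0],[0,0,0,0,0],[0,0,0,0,0]]]'
```

```text
time: 5.2
ee_pos: [0.5346, 0.1163, 0.0926]
tcp_rot: [-179.9, 0.0, 104.4]
wrist_force: [-2.8, -5.8, -1.0]
opening: -0.0002
grasp_force: 2.5
time: 5.5
ee_pos: [0.5356, 0.1166, 0.0926]
tcp_rot: [-179.9, 0.0, 104.4]
wrist_force: [-3.2, -4.4, 0.5]
opening: -0.0001
grasp_force: 2.5
```

```bash
python3 -m jog '[[[0.02,0.005,0,0,0],[0,0,0,0,0],[0,0,0,0,0]]]'
```

```text
time: 5.8
ee_pos: [0.5366, 0.1168, 0.0926]
tcp_rot: [-179.9, 0.0, 104.4]
wrist_force: [-2.7, -4.9, -0.3]
opening: 0.0001
grasp_force: 2.5
```

Run:
```python
from h import *
im,p,T,o=wrist('pics/w3.png');s=np.load('stand.npz');print(o['time'],(s['R'].T@(o['ee_pos'][:2]-s['t'])).round(4),o['wrist_force'])
k,b=blobs(im,(0,150,50),(8,255,255),(330,0,640,470),60);print(b)
for x in b:
  y0,h=x[0][1],x[0][3]
  for v in np.linspace(y0+3,y0+h-4,8).astype(int):
    u=np.where(k[v])[0];w=onz(p,(u.mean(),v),.105,T);print(v,u.min(),u.max(),(s['R'].T@(w[:2]-s['t'])).round(4))
```

```text
5.8 [-0.028  -0.0456] [-2.73691053 -4.89187778 -0.30222399]
[([351, 34, 68, 315, 9189], [383.0, 180.8])]
37 388 418 [0.0002 0.0532]
81 378 411 [-0.0019  0.04  ]
125 373 404 [-0.0033  0.0261]
169 369 399 [-0.0041  0.0116]
213 365 394 [-0.005  -0.0038]
257 359 388 [-0.0064 -0.0202]
301 353 381 [-0.0082 -0.0378]
345 365 374 [-0.0064 -0.0568]
```

View pics/w3.png

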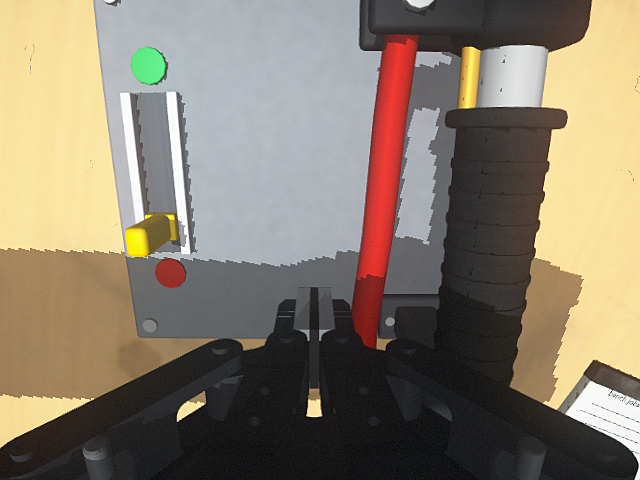

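The lever is nearly parallel to the grip, about 29–31 mm in and close to its stop. I'll creep forward until the force rises.

```bash
for i in 1; do python3 -m jog '[[[0.01,0.0025,0,0,0],[0,0,0,0,0],[0,0,0,0,0]]]'; done; python3 -m jog '[[[0.01,0.0025,0,0,0],[0,0,0,0,0],[0,0,0,0,0]]]'
```

```text
time: 6.15
ee_pos: [0.537, 0.1169, 0.0926]
tcp_rot: [-179.9, 0.0, 104.4]
wrist_force: [-4.3, -4.8, -0.9]
opening: -0.0004
grasp_force: 2.6
time: 6.45
ee_pos: [0.5376, 0.117, 0.0926]
tcp_rot: [-179.9, 0.1, 104.4]
wrist_force: [-3.4, -5.0, -0.2]
opening: 0.0002
grasp_force: 2.6
```

```bash
python3 -m jog '[[[0.01,0.0025,0,0,0],[0,0,0,0,0],[0,0,0,0,0]]]'
```

```text
time: 6.75
ee_pos: [0.5381, 0.1171, 0.0926]
tcp_rot: [-179.9, 0.0, 104.4]
wrist_force: [-3.9, -4.9, 0.1]
opening: 0.0005
grasp_force: 2.6
```

```bash
python3 -m jog '[[[0.01,0.0025,0,0,0],[0,0,0,0,0],[0,0,0,0,0]]]'; python3 -m jog '[[[0.01,0.0025,0,0,0],[0,0,0,0,0],[0,0,0,0,0]]]'
```

```text
time: 7.05
ee_pos: [0.5385, 0.1172, 0.0926]
tcp_rot: [-179.9, 0.0, 104.4]
wrist_force: [-3.8, -4.7, 0.6]
opening: -0.0002
grasp_force: 2.6
time: 7.35
ee_pos: [0.5391, 0.1173, 0.0926]
tcp_rot: [-179.9, 0.1, 104.4]
wrist_force: [-4.0, -5.8, -0.6]
opening: -0.0001
grasp_force: 2.6
```

```bash
python3 -m jog '[[[0.01,0.0025,0,0,0],[0,0,0,0,0],[0,0,0,0,0]]]'
```

```text
time: 7.65
ee_pos: [0.5393, 0.1174, 0.0925]
tcp_rot: [-179.9, 0.1, 104.4]
wrist_force: [-4.9, -6.3, 0.4]
opening: -0.0001
grasp_force: 3.2
```

The force has stepped up and the motion has stalled, so it is at the stop. One more small nudge, then hold.

```bash
python3 -m jog '[[[0.01,0.0025,0,0,0],[0,0,0,0,0],[0,0,0,0,0],[0,0,0,0,0],[0,0,0,0,0],[0,0,0,0,0],[0,0,0,0,0],[0,0,0,0,0]]]'
```

```text
time: 8.45
ee_pos: [0.5395, 0.1174, 0.0925]
tcp_rot: [-179.9, 0.1, 104.4]
wrist_force: [-6.8, -7.3, 0.9]
opening: 0.0
grasp_force: 4.1
```

```bash
H='[[[0,0,0,0,0],[0,0,0,0,0],[0,0,0,0,0],[0,0,0,0,0],[0,0,0,0,0],[0,0,0,0,0],[0,0,0,0,0],[0,0,0,0,0]]]'
python3 -m jog '[[[0,0,0,0,0],[0,0,0,0,0],[0,0,0,0,0],[0,0,0,0,0],[0,0,0,0,0],[0,0,0,0,0],[0,0,0,0,0],[0,0,0,0,0]]]'; python3 -m jog '[[[0,0,0,0,0],[0,0,0,0,0],[0,0,0,0,0],[0,0,0,0,0],[0,0,0,0,0],[0,0,0,0,0],[0,0,0,0,0],[0,0,0,0,0]]]'; python3 -m jog '[[[0,0,0,0,0],[0,0,0,0,0],[0,0,0,0,0],[0,0,0,0,0],[0,0,0,0,0],[0,0,0,0,0],[0,0,0,0,0],[0,0,0,0,0]]]'
python3 -m jog '[[[-0.12,-0.03,0,0,0],[-0.12,-0.03,0,0,0],[-0.12,-0.03,0,0,0],[-0.12,-0.03,0,0,0],[-0.12,-0.03,0,0,0],[-0.15,-0.04,0,0,0],[-0.2,-0.05,0,0,0],[-0.2,-0.05,0,0,0]]]'
```

```text
time: 9.25
ee_pos: [0.5395, 0.1174, 0.0925]
tcp_rot: [-179.9, 0.1, 104.4]
wrist_force: [-7.2, -7.5, 0.7]
opening: 0.0003
grasp_force: 4.1
time: 10.05
ee_pos: [0.5395, 0.1174, 0.0925]
tcp_rot: [-179.9, 0.1, 104.4]
wrist_force: [-6.5, -7.2, 1.0]
opening: 0.0001
grasp_force: 4.1
time: 10.85
ee_pos: [0.5395, 0.1174, 0.0925]
tcp_rot: [-179.9, 0.1, 104.4]
wrist_force: [-7.2, -6.0, 1.2]
opening: -0.0001
grasp_force: 4.1
time: 11.65
ee_pos: [0.4824, 0.1033, 0.0929]
tcp_rot: [180.0, 0.0, 104.4]
wrist_force: [-0.2, 0.7, -1.2]
opening: 0.0001
grasp_force: 0.0
```

```bash
python3 -m jog '[[[-0.17,-0.25,0,0,0],[-0.17,-0.25,0,0,0],[-0.16,-0.25,0,0,0],[0,0,-0.4,0,0],[0,0,-0.4,0,0],[0,0,-0.4,0,0],[0,0,0,0,0],[0,0,0,0,0]]]'
python3 - <<'E'
from h import *
im,p,T,o=wrist('pics/w4.png');s=np.load('stand.npz');print(o['time'],o['ee_pos'],(s['R'].T@(o['ee_pos'][:2]-s['t'])).round(4),o['wrist_force'])
E
```

```text
time: 12.45
ee_pos: [0.4577, 0.0655, 0.0332]
tcp_rot: [-180.0, 0.0, 104.4]
wrist_force: [-0.2, -0.6, 0.6]
opening: 0.0002
grasp_force: 0.0
12.45 [0.45773633 0.06553475 0.03319333] [-0.1171 -0.0757] [-0.23807589 -0.57795336  0.59929221]
```

View pics/w4.png

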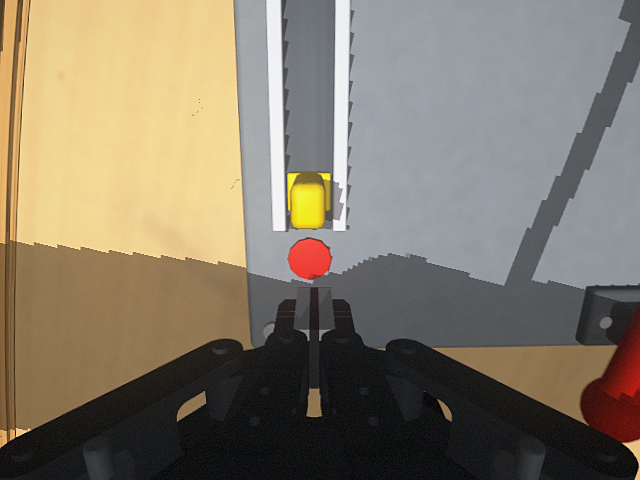

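The fingers are in line with the tab: it is at column 309 and the fingertips are at 314. The ball is clear at right. Now push along stand +y.

```bash
python3 -m jog '[[[-0.06,0.14,0,0,0],[-0.05,0.14,0,0,0],[-0.05,0.14,0,0,0],[0,0,0,0,0]]]'; python3 -m jog '[[[-0.025,0.1,0,0,0],[-0.025,0.1,0,0,0],[-0.025,0.1,0,0,0],[-0.025,0.1,0,0,0],[0,0,0,0,0]]]'; python3 -m jog '[[[-0.025,0.1,0,0,0],[-0.025,0.1,0,0,0],[-0.025,0.1,0,0,0],[-0.025,0.1,0,0,0],[-0.025,0.1,0,0,0],[-0.025,0.1,0,0,0],[0,0,0,0,0]]]'
```

```text
time: 12.9
ee_pos: [0.4497, 0.0882, 0.0331]
tcp_rot: [180.0, -0.0, 104.5]
wrist_force: [-0.1, 0.3, -0.5]
opening: -0.0001
grasp_force: 0.0
time: 13.4
ee_pos: [0.4448, 0.1078, 0.0328]
tcp_rot: [-180.0, -0.0, 104.4]
wrist_force: [0.3, 0.7, 0.5]
opening: 0.0002
grasp_force: 0.0
time: 14.1
ee_pos: [0.4373, 0.1379, 0.0327]
tcp_rot: [180.0, -0.0, 104.4]
wrist_force: [-0.2, 0.1, -0.4]
opening: -0.0002
grasp_force: 0.0
```

Run:
```python
from h import *
im,p,T,o=wrist('pics/w5.png');s=np.load('stand.npz');print((s['R'].T@(o['ee_pos'][:2]-s['t'])).round(4))
for nm,lo,hi in(('y',(20,150,60),(34,255,255)),('g',(45,120,50),(85,255,255))):
  k,b=blobs(im,lo,hi,(150,0,450,330),60)
  for x in b: print(nm,x,[(s['R'].T@(onz(p,(x[0][0]+x[0][2]/2,v),z,T)[:2]-s['t'])).round(4) for v,z in((x[0][1]+x[0][3],.054),(x[1][1],.015))])
```

```text
[-0.119  -0.0005]
y ([292, 234, 42, 69, 2037], [311.9, 270.5]) [array([-0.1195,  0.0107]), array([-0.1196,  0.0083])]
g ([290, 130, 47, 47, 1684], [312.8, 153.1]) [array([-0.1193,  0.0549]), array([-0.1194,  0.0605])]
```

The tab is moving with the fingers, with about 11 mm left.

```bash
python3 -m jog '[[[-0.02,0.08,0,0,0],[-0.02,0.08,0,0,0],[0,0,0,0,0],[0,0,0,0,0]]]'; python3 -m jog '[[[-0.005,0.02,0,0,0],[0,0,0,0,0]]]'
```

```text
time: 14.55
ee_pos: [0.4355, 0.1454, 0.0328]
tcp_rot: [180.0, -0.0, 104.4]
wrist_force: [0.1, 0.6, 0.6]
opening: -0.0001
grasp_force: 0.0
time: 14.75
ee_pos: [0.4353, 0.1462, 0.0328]
tcp_rot: [180.0, 0.0, 104.4]
wrist_force: [-0.9, -0.5, 0.2]
opening: 0.0003
grasp_force: 0.3
```

```bash
python3 -m jog '[[[-0.005,0.02,0,0,0],[0,0,0,0,0],[0,0,0,0,0]]]'
```

```text
time: 15.05
ee_pos: [0.435, 0.1471, 0.0328]
tcp_rot: [180.0, 0.0, 104.4]
wrist_force: [0.0, -1.1, -0.1]
opening: -0.0001
grasp_force: 0.6
```

```bash
python3 -m jog '[[[-0.0025,0.01,0,0,0],[0,0,0,0,0],[0,0,0,0,0]]]'; python3 -m jog '[[[-0.0025,0.01,0,0,0],[0,0,0,0,0],[0,0,0,0,0]]]'
```

```text
time: 15.35
ee_pos: [0.4349, 0.1477, 0.0328]
tcp_rot: [180.0, 0.0, 104.4]
wrist_force: [0.9, -1.1, -0.7]
opening: -0.0002
grasp_force: 0.7
time: 15.65
ee_pos: [0.4347, 0.1482, 0.0328]
tcp_rot: [180.0, -0.0, 104.4]
wrist_force: [0.1, -1.0, 0.6]
opening: -0.0001
grasp_force: 0.6
```

```bash
python3 -m jog '[[[-0.0025,0.01,0,0,0],[0,0,0,0,0],[0,0,0,0,0]]]'
```

```text
time: 15.95
ee_pos: [0.4346, 0.1487, 0.0328]
tcp_rot: [180.0, -0.0, 104.4]
wrist_force: [-0.1, -0.8, 0.8]
opening: -0.0002
grasp_force: 0.6
```

```bash
python3 -m jog '[[[-0.0025,0.01,0,0,0],[0,0,0,0,0],[0,0,0,0,0]]]'; python3 -m jog '[[[-0.0025,0.01,0,0,0],[0,0,0,0,0],[0,0,0,0,0]]]'
```

```text
time: 16.25
ee_pos: [0.4345, 0.1492, 0.0328]
tcp_rot: [180.0, -0.0, 104.4]
wrist_force: [-0.5, -1.1, 0.1]
opening: -0.0003
grasp_force: 0.6
time: 16.55
ee_pos: [0.4344, 0.1496, 0.0328]
tcp_rot: [-180.0, 0.0, 104.4]
wrist_force: [0.8, -2.6, 0.5]
opening: 0.0
grasp_force: 1.5
```

```bash
python3 -m jog '[[[-0.0025,0.01,0,0,0],[0,0,0,0,0],[0,0,0,0,0]]]'
```

```text
time: 16.85
ee_pos: [0.4344, 0.1496, 0.0328]
tcp_rot: [180.0, 0.1, 104.4]
wrist_force: [1.7, -7.1, 2.4]
opening: 0.0001
grasp_force: 3.1
```

The tab is at its stop at a gentle 7 N. I'll back off, rise and retreat to the near side.

```bash
python3 -m jog '[[[0.025,-0.1,0,0,0],[0.06,-0.24,0,0,0],[0.06,-0.24,0,0,0],[0,0,0.3,0,0],[-0.2,0,0.6,0,0],[-0.3,0,0.7,0,0],[-0.3,0,0.7,0,0],[-0.3,0,0.6,0,0]]]'; python3 -m jog '[[[-0.3,0,0.6,0,0],[-0.2,0,0.5,0,0],[0,0,0,0,0],[0,0,0,0,0],[0,0,0,0,0]]]'
python3 - <<'E'
from h import *
im,p,T,o=wrist('pics/w6.png');s=np.load('stand.npz');print(o['time'],o['ee_pos'],o['wrist_force'])
k,b=blobs(im,(0,150,50),(8,255,255),(250,0,640,330),60)
for x in b:
  for v in np.linspace(x[0][1]+3,x[0][1]+x[0][3]-4,6).astype(int):
    u=np.where(k[v,x[0][0]:])[0]+x[0][0];print('red',x[0],(s['R'].T@(onz(p,(u.mean(),v),.105,T)[:2]-s['t'])).round(4))
E
```

```text
time: 17.65
ee_pos: [0.3861, 0.1204, 0.1796]
tcp_rot: [179.9, -0.0, 104.3]
wrist_force: [-0.1, -0.2, -0.5]
opening: -0.0003
grasp_force: 0.0
time: 18.15
ee_pos: [0.3615, 0.1208, 0.2317]
tcp_rot: [-179.9, 0.0, 104.4]
wrist_force: [-0.5, 0.1, -0.9]
opening: -0.0001
grasp_force: 0.0
18.15 [0.36154293 0.1207621  0.23165003] [-0.50234452  0.10402581 -0.90167093]
red [493, 158, 96, 166, 2560] [-0.0059  0.0531]
red [493, 158, 96, 166, 2560] [-0.0115  0.0305]
red [493, 158, 96, 166, 2560] [-0.0202  0.0062]
red [493, 158, 96, 166, 2560] [-0.0291 -0.0191]
red [493, 158, 96, 166, 2560] [-0.04   -0.0456]
red [493, 158, 96, 166, 2560] [-0.0448 -0.0735]
red [381, 259, 19, 18, 260] [-0.0859 -0.0237]
red [381, 259, 19, 18, 260] [-0.091  -0.0253]
red [381, 259, 19, 18, 260] [-0.0913 -0.027 ]
red [381, 259, 19, 18, 260] [-0.0946 -0.0286]
red [381, 259, 19, 18, 260] [-0.0937 -0.0302]
red [381, 259, 19, 18, 260] [-0.0895 -0.0327]
```

View pics/w6.png

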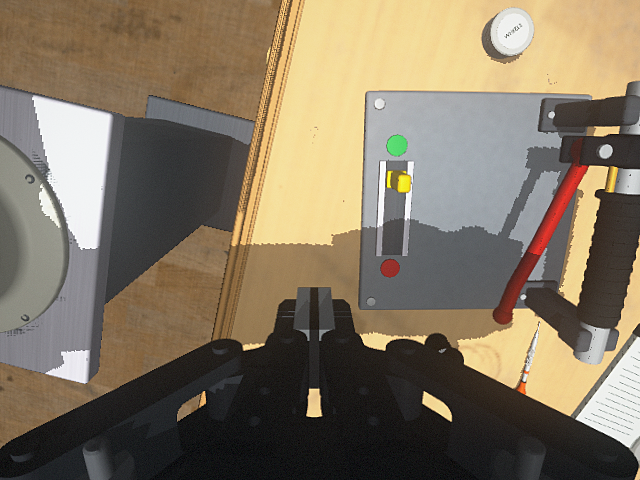

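The lever is fully back at its rest line, the tab at (399,182) is at the green end, and the arm is clear. Handing in.

```bash
python3 -c "
from workcell import ticket
print(ticket.job_done())"
```

```text
the job is handed in; nothing more can be done
None
```

The job is handed in at about 18 s on the robot clock: the lever was pressed to its stop, held there for over two seconds and sprang fully back, then the tab was pushed to its green-end stop at about 7 N, and the arm finished clear of everything.

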